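Slide the locked flask carriage under the lamp of the slide stage

ROBOT

A 6-joint arm with a two-finger parallel gripper is mounted at the origin on the work surface. World frame = base frame: x ahead of the robot, y to its left, z up, the work surface at z = 0. Lengths are in m, angles in rad, forces in N, time in s.
With the tool pointing down it reaches from about 0.375 to 0.825 m from the base axis. Payload 5.5 kg.
Tool frame: the origin (TCP) lies midway between the tips of the shut fingers; the grasp point (between the pads) lies 19 mm behind it; x points along the fingers, y is the direction in which the jaws open and shut, and the axes are right-handed (so a half turn about x gives the same grasp; the last joint's range is limited). The gripper opens to 85 mm and grips with 20 to 120 N. Pads are 22 mm wide; open, the fingers measure 114 mm over their backs; the gripper's body (76 mm by 85 mm) begins 54 mm behind the grasp point. The pads swing forward as they close: fully open they stand 13 mm farther back than shut.
Start: joints at [-1.177, 0.314, -0.047, 1.21, 0, 1.571], TCP at [0.23, -0.554, 0.197] pointing down, gripper open.
Joint ranges: [-2.67, 2.67], [-0.69, 1.73], [-1.03, 1.25], [-2.08, 2.16], [-1.42, 1.45], [-3.14, 3.14]. Speed limits (rad/s): [2.39, 2.39, 3.01, 3.14, 3.14, 3.14].

INTERFACE

Orientations are given as [roll, pitch, yaw] about the fixed x, y, z axes, in that order (R = Rz(yaw) Ry(pitch) Rx(roll)).
In Python, from bench import bot, optics, finish_job gives the robot as it stands.
- The arm moves only by the tool play_rows, never from a script. Its argument "series" is a list of rows, each an object of numbers: "dx", "dy", "dz": the shift along the tool's x, y, z in m; "turn": the turn about the tool's x in rad; "hand": the finger opening in m, from 0 to 0.0854. A call has 1 to 12 rows; each row shifts and turns the commanded pose from where the row before left it, along the tool's axes as they then stand; what a row does not reach is not made up. A row lasts 1/10 s, in which the tool goes at most 50 mm and 8.59 degrees, less where a joint would pass 70% of its speed; a pose out of reach is approached as far as the arm can. A call is refused whole if a number of a shift passes 0.05 or a number of a turn 0.15, either way. A call with a gripper value outside its range is refused whole. The fingers move at their own pace and stop on an object; "grip_force" is the grip in N (left out, the last holds). Time passes only in rows, so rows that do not move let the fingers close. It gives the time, the measured TCP pose, the force and the opening at its end, in the units of the state.
- bot.sense(): the state, without advancing time (a new reading comes with each control period).
- optics.camera(name): name is "scene" or "side" or "wrist"; returns (picture, depth): 400x640x3 uint8, red, green, blue; 400x640 float32, m along the optical axis (not along the pixel's ray), 0 where there is no reading.
- optics.camera_info(name): a dict with "fx", "fy", "cx", "cy" (pixels), "D" ([k1, k2, p1, p2, k3] as OpenCV has them; the pictures are not rectified), "R" (3x3) and "t" (3): a world point X has camera coordinates R X + t. Camera axes: x right, y down, z forward; pixel columns grow to the right and rows downward; lengths in m; the calibration is good to about 2 mm. A picture is of the moment at which its call begins: read the wrist's pose just before it. camera_info takes no time and is no camera call; for the wrist camera it gives the pose at the moment of the call.
- finish_job(): hands the job in, once; it reports no verdict.
The state is a dict: "time": time; "joints": joint angles; "joint_vel": joint speeds; "joint_efforts": joint torques, N m; "eef_pos": TCP position; "eef_rot": TCP orientation; "contact_force": force on the tool from outside, world axes, zero at the start; "moment": the same for the moment, N m; "finger_gap": finger opening in m.
Only numpy, scipy, OpenCV 4.12 (cv2) and the standard library are available. Lean on these libraries where they do the work, as an engineer would, in place of code of your own. Each camera call takes 0.05 s, during which the arm holds its last target. There are 200 camera calls.

TASK

The slide stage on the bench has a black carriage with a culture flask seated on it, locked in place. With a fingertip press the round lock button on the carriage down, keep it pressed while you gently slide the carriage fully home against the end stop, beneath the small lamp, then let go so that the button springs up and the carriage locks there. Grasp and lift nothing, do not touch the seated flask, and leave the other things on the bench where they are.

Things in the scene. Friction and masses are not known exactly. Their poses are not given: they have to be found in the camera images.
- stage: fixed slide stage: white base 120 mm (its x) by 360 mm (its y), with two steel guide rails along its y and a carriage on them. Origin at the centre of its underside, on the table; z up. The carriage slides along the stage's +y towards the end stop. At the +y end, centred 95 mm from the origin, a lamp hangs over the rails: black head 44 mm across, underside 118 mm above the table, on an arm (top at 142 mm) from a post at x = +78 mm
- carriage (a joint): travel of the carriage along the stage's +y, in m: 0 = far from the end stop, 0.12 = against the end stop; starts locked at 0 (within 1 mm). The carriage is a black plate 104 mm (x) by 190 mm (y), its top 48 mm above the table; its centre lies at stage y = -0.07 + joint value, x = 0. While the button is up, a tooth under it locks the carriage in a rack with 8 mm pitch (1 mm of play); with the button held down it slides with about 1.5 N
- button (a joint): how far the lock button is pressed, in m: 0 = up (carriage locked), 0.010 = fully down. Its spring pushes up with 5 N at 0 growing to 8 N at 0.010. The carriage is free once the button is 3 to 4 mm down; let up on the way, it snaps into the next tooth gap and locks again; at the end stop it can come up fully
- button_top (a point): centre of the flat top of the lock button: a bare steel round button, 36 mm across, on the carriage 65 mm behind the carriage's centre (the end away from the end stop). Its top stands 12 mm above the carriage plate, 60 mm above the table, when up; it goes straight down when pressed (2 mm above the plate when fully down) and rides along with the carriage. A fingertip pressing on it drags the carriage along by friction
- stop_face (a point): middle of the face of the end stop that the carriage's leading edge meets: an aluminium block 100 mm wide across the stage, 54 mm high above the table
- seated_flask: clear culture flask with a yellow cap, lying in the holder on the carriage: body 42 mm (x) by 54 mm (y) by 24 mm high, cap 24 mm across towards the button, 80 mm long in all (40 mm either way along y), its top 72 mm above the table; origin under its middle, 108 mm ahead of the button's centre. Not to be touched
- flask_a: loose culture flask, like the seated one, lying on the table on the robot's side of the stage; 24 mm high, origin under its middle. Bystander
- flask_b: loose culture flask, the same, lying beyond the stage. Bystander
- bottle: loose amber bottle, 54 mm across, 105 mm high, standing beyond the stage; origin under its centre. Bystander
- dishes: loose stack of two clear dishes, 55 mm across, 27 mm high, on the robot's side of the stage; origin under its centre. Bystander
- marker: loose marker pen, 130 mm long, 12 mm high, lying on the table; origin under its middle. Bystander

How it is judged:
By the outcome, as a careful person would: the job done as asked, in the order asked, and still so for the second after the job is handed in, with the robot touching nothing.
It also fails if it takes over 38 s, if anything falls off the work surface, if the arm or the gripper's body presses on something with over 40 N, if the wrist force passes 120 N, or if a joint passes its speed limit or range.

## Working session

There is one attempt and no reset: what is moved stays moved. The work goes in short steps, Python scripts to look and compute and a tool call to move; the robot and the scene stay as the last step left them, time stands still between calls to the robot, and variables do not carry over. Pictures are saved under pics/ and viewed, about 8 in all and at most 12, crops included, and the job is handed in when it is done.

Besides the shell and the picture viewer there is one more tool, called after ">>>" as name(argument=value, ...), one argument or row to a line, values as JSON. play_rows: Moves the arm, as the interface text tells. Its arguments: {"type":"object","properties":{"series":{"type":"array"},"grip_force":{"type":"number"}},"required":["series"]}

```bash
mkdir -p pics; ls; python3 - <<'E'
from bench import bot, optics
import cv2,numpy as np
s=bot.sense();print({k:np.round(v,3).tolist() for k,v in s.items()})
for n in("scene","side"):
    p,d=optics.camera(n);cv2.imwrite(f"pics/{n}0.png",p[:,:,::-1]);np.savez(f"pics/{n}0.npz",p=p,d=d)
    i=optics.camera_info(n);print(n,{k:np.round(v,3).tolist() for k,v in i.items()})
E
```

```text
pics
{'time': 0.0, 'joints': [-1.177, 0.314, -0.048, 1.21, 0.0, 1.571], 'joint_vel': [-0.0, -0.001, -0.001, -0.0, -0.0, 0.002], 'joint_efforts': [-0.001, -53.959, 33.975, 0.019, -0.0, -0.0], 'eef_pos': [0.23, -0.553, 0.196], 'eef_rot': [-1.582, 1.569, 1.954], 'contact_force': [0.403, 0.157, 0.228], 'moment': [-0.032, -0.019, 0.002], 'finger_gap': 0.085}
scene {'fx': 427.201, 'fy': 427.201, 'cx': 317.747, 'cy': 200.649, 'D': [-0.067, 0.0, 0.0, 0.0, 0.0], 'R': [[0.405, 0.914, -0.024], [0.533, -0.257, -0.806], [-0.743, 0.313, -0.592]], 't': [-0.233, -0.25, 1.395]}
side {'fx': 425.963, 'fy': 425.963, 'cx': 309.873, 'cy': 194.135, 'D': [0.007, 0.0, 0.0, 0.0, 0.0], 'R': [[-0.923, -0.385, 0.004], [-0.28, 0.664, -0.694], [0.265, -0.641, -0.72]], 't': [0.532, 0.217, 0.688]}
```

View pics/scene0.png

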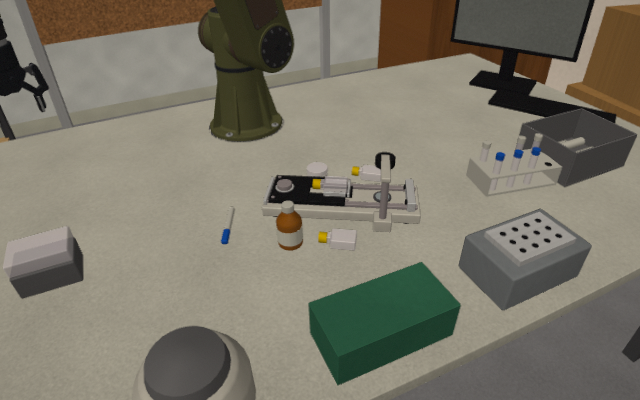

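View pics/side0.png

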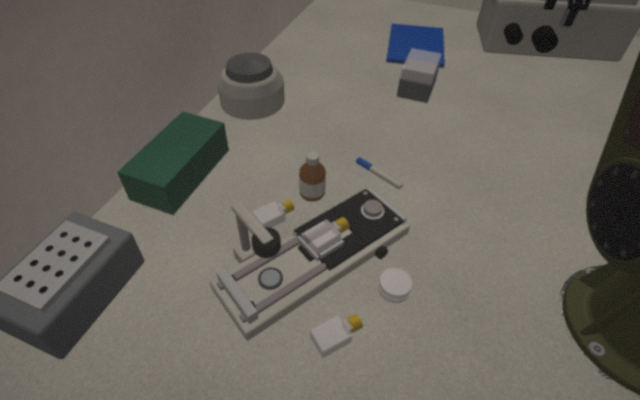

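Scene view: button at about (285,185), seated flask (330,186), lamp head (385,160), end stop (410,193). Side view: button (373,208), end stop (237,295), lamp head (266,242), dishes (395,285). The next step is to turn these into world points.

```bash
cat > h.py <<'E'
import numpy as np, cv2
from bench import optics
def KD(i): return np.array([[i["fx"],0,i["cx"]],[0,i["fy"],i["cy"]],[0,0,1.]]),np.array(i["D"],float)
def ray(i,uv):
    K,D=KD(i); n=cv2.undistortPoints(np.array(uv,float).reshape(-1,1,2),K,D)[:,0]
    R=np.array(i["R"]);t=np.array(i["t"]); return -R.T@t,(np.c_[n,np.ones(len(n))])@R
def plane(i,uv,z):
    c,d=ray(i,uv); return c+d*((z-c[2])/d[:,2])[:,None]
def tri(i1,u1,i2,u2):
    c1,d1=ray(i1,[u1]);c2,d2=ray(i2,[u2]);d1=d1[0];d2=d2[0]
    s=np.linalg.lstsq(np.c_[d1,-d2],c2-c1,rcond=None)[0]
    a=c1+s[0]*d1;b=c2+s[1]*d2; return (a+b)/2,np.linalg.norm(a-b)
def cloud(i,d):
    v,u=np.mgrid[0:400,0:640]; c,r=ray(i,np.c_[u.ravel(),v.ravel()])
    P=c+r*d.ravel()[:,None]; P[d.ravel()==0]=np.nan; return P.reshape(400,640,3)
def proj(i,X):
    K,D=KD(i);return cv2.projectPoints(np.array(X,float).reshape(-1,3),cv2.Rodrigues(np.array(i["R"]))[0],np.array(i["t"]),K,D)[0][:,0]
E
python3 - <<'E'
from h import *
S,T=[optics.camera_info(n) for n in("scene","side")]
for n,a,b in[("button",(285,185),(373,208)),("bottlecap",(288,208),(313,158)),("dishes",(317,169),(395,279)),("lamp",(385,160),(266,242)),("stop",(410,193),(237,295))]:
    print(n,tri(S,a,T,b))
for n,i,(u0,u1,v0,v1) in(("scene",S,(260,420,160,225)),("side",T,(215,415,185,325))):
    z=np.load(f"pics/{n}0.npz");p=z["p"].astype(int);P=cloud(i,z["d"])
    m=np.zeros((400,640),bool);m[v0:v1,u0:u1]=1
    k=m&(p.max(2)<50)&(abs(P[...,2]-.048)<.012)
    r=cv2.minAreaRect(P[k][:,:2].astype(np.float32));print(n,"plate",k.sum(),np.nanmedian(P[k][:,2]),r,cv2.boxPoints(r).round(3).tolist())
    big=cv2.resize(z["p"][v0-10:v1+10,u0-10:u1+10,::-1],None,fx=3.4,fy=3.4,interpolation=cv2.INTER_CUBIC);cv2.imwrite(f"pics/{n}crop.png",big);print(big.shape)
a=cv2.imread("pics/scenecrop.png");b=cv2.imread("pics/sidecrop.png");w=max(a.shape[1],b.shape[1])
a=cv2.copyMakeBorder(a,0,0,0,w-a.shape[1],0);b=cv2.copyMakeBorder(b,0,0,0,w-b.shape[1],0)
c=np.vstack([a,b]);f=min(1,600/c.shape[0],800/c.shape[1]);print(f);cv2.imwrite("pics/crops.png",cv2.resize(c,None,fx=f,fy=f))
E
```

```text
button (array([ 0.46457112, -0.03433608,  0.05496049]), np.float64(0.0009227185638313209))
bottlecap (array([ 0.60354673, -0.07669314,  0.09645388]), np.float64(0.0017322583493898191))
dishes (array([0.38842584, 0.08036445, 0.0251947 ]), np.float64(0.002053647025114092))
lamp (array([0.57987077, 0.16400584, 0.13252748]), np.float64(0.001447198518075898))
stop (array([0.61034067, 0.21922473, 0.04622192]), np.float64(0.0009908820790227838))
scene plate 1192 0.04975021890365905 ((0.5308893322944641, 0.07207508385181427), (0.31218230724334717, 0.10508377104997635), 59.064571380615234) [[0.4059999883174896, -0.03500000014901161], [0.4959999918937683, -0.08900000154972076], [0.656000018119812, 0.17900000512599945], [0.5659999847412109, 0.2329999953508377]]
(289, 612, 3)
side plate 2291 0.04740036331763253 ((0.49769988656044006, 0.023485146462917328), (0.1891663372516632, 0.10237770527601242), 59.6738166809082) [[0.4059999883174896, -0.03200000151991844], [0.49399998784065247, -0.08399999886751175], [0.5899999737739563, 0.07900000363588333], [0.5009999871253967, 0.13099999725818634]]
(544, 748, 3)
0.7202881152460985
```

View pics/crops.png

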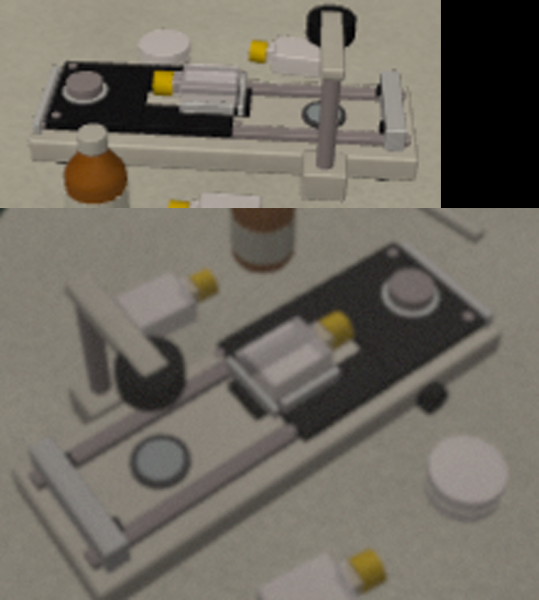

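Plate centre, direction (59.5°), button and lamp all agree with the given geometry. Now the tool axes and the shift to above the button.

```bash
cat > t.py <<'E'
import sys;from h import *
from bench import bot
from scipy.spatial.transform import Rotation as Ro
s=bot.sense();R=Ro.from_euler("xyz",s["eef_rot"]).as_matrix();p=np.array(s["eef_pos"])
print("t",round(s["time"],2),"p",p.round(4),"F",np.round(s["contact_force"],1),"j",np.round(s["joints"],2),"gap",round(s["finger_gap"],3));print(R.round(3))
if len(sys.argv)>3: print("tool shift",(R.T@(np.array(sys.argv[1:4],float)-p)).round(4))
E
python3 t.py 0.4646 -0.0335 0.15; python3 -c "
from h import *
W=optics.camera_info('wrist');R=np.array(W['R']);print((-R.T@W['t']).round(3),R.round(2).tolist())"
```

```text
t 0.1 p [ 0.23   -0.5536  0.1963] F [-0.   0.1  0.4] j [-1.18  0.31 -0.05  1.21 -0.    1.57] gap 0.086
[[-0.001  0.384 -0.923]
 [ 0.001 -0.923 -0.384]
 [-1.    -0.002  0.   ]]
tool shift [ 0.0469 -0.3902 -0.4162]
[ 0.292 -0.528  0.373] [[0.38, -0.92, -0.0], [-0.89, -0.37, 0.27], [-0.25, -0.1, -0.96]]
```

>>> play_rows(
  series=[
    {"dx": 0.003,"dy": -0.0325,"dz": -0.0347,"hand": 0},
    {"dx": 0.003,"dy": -0.0325,"dz": -0.0347,"hand": 0},
    {"dx": 0.003,"dy": -0.0325,"dz": -0.0347,"hand": 0},
    {"dx": 0.003,"dy": -0.0325,"dz": -0.0347,"hand": 0},
    {"dx": 0.003,"dy": -0.0325,"dz": -0.0347,"hand": 0},
    {"dx": 0.003,"dy": -0.0325,"dz": -0.0347,"hand": 0},
    {"dx": 0.003,"dy": -0.0325,"dz": -0.0347,"hand": 0},
    {"dx": 0.003,"dy": -0.0325,"dz": -0.0347,"hand": 0},
    {"dx": 0.003,"dy": -0.0325,"dz": -0.0347,"hand": 0},
    {"dx": 0.003,"dy": -0.0325,"dz": -0.0347,"hand": 0},
    {"dx": 0.003,"dy": -0.0325,"dz": -0.0347,"hand": 0},
    {"dx": 0.003,"dy": -0.0325,"dz": -0.0347,"hand": 0},
  ],
  grip_force=40,
)

```text
schema error: expected keys dx, dy, dz, turn, hand
```

>>> play_rows(
  series=[
    {"hand": 0},
    {"hand": 0},
    {"hand": 0},
  ],
)

```text
schema error: expected keys dx, dy, dz, turn, hand
```

```bash
python3 t.py 0.4646 -0.0335 0.07; python3 - <<'E'
from h import *
W=optics.camera_info('wrist');p,d=optics.camera('wrist');np.savez('pics/w0.npz',p=p,d=d,**{k:np.array(v) for k,v in W.items()})
b=p[:,:,::-1].copy()
u=np.array([[.508,.861,0]])
for X,c in(((.4646,-.0335,.06),(0,0,255)),((.4977,.0235,.048),(0,255,0)),((.533,.084,.0),(255,0,0))):
    q=proj(W,X)[0];print(q)
    if abs(q).max()<2000: cv2.drawMarker(b,tuple(int(x) for x in q),c,0,14,1)
cv2.imwrite('pics/w0.png',b)
E
```

```text
t 0.1 p [ 0.23   -0.5536  0.1963] F [-0.   0.1  0.4] j [-1.18  0.31 -0.05  1.21 -0.    1.57] gap 0.086
[[-0.001  0.384 -0.923]
 [ 0.001 -0.923 -0.384]
 [-1.    -0.002  0.   ]]
tool shift [ 0.1269 -0.39   -0.4162]
[-194.15585537 -346.81080135]
[-230.2549893  -399.43985647]
[-209.95650732 -399.40068466]
```

View pics/w0.png

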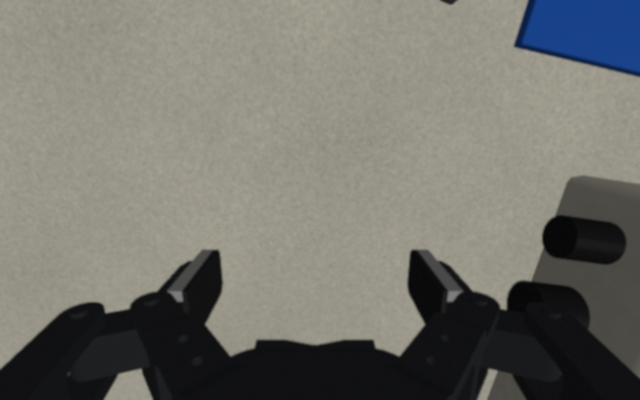

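The call was refused because every row needs all five keys, so this picture is still from the start pose: bare bench, open fingers at (215,255) and (415,255). I'm resending the full rows.

>>> play_rows(
  series=[
    {"dx": 0.003,"dy": -0.0325,"dz": -0.0347,"turn": 0,"hand": 0},
    {"dx": 0.003,"dy": -0.0325,"dz": -0.0347,"turn": 0,"hand": 0},
    {"dx": 0.003,"dy": -0.0325,"dz": -0.0347,"turn": 0,"hand": 0},
    {"dx": 0.003,"dy": -0.0325,"dz": -0.0347,"turn": 0,"hand": 0},
    {"dx": 0.003,"dy": -0.0325,"dz": -0.0347,"turn": 0,"hand": 0},
    {"dx": 0.003,"dy": -0.0325,"dz": -0.0347,"turn": 0,"hand": 0},
    {"dx": 0.003,"dy": -0.0325,"dz": -0.0347,"turn": 0,"hand": 0},
    {"dx": 0.003,"dy": -0.0325,"dz": -0.0347,"turn": 0,"hand": 0},
    {"dx": 0.003,"dy": -0.0325,"dz": -0.0347,"turn": 0,"hand": 0},
    {"dx": 0.003,"dy": -0.0325,"dz": -0.0347,"turn": 0,"hand": 0},
    {"dx": 0.003,"dy": -0.0325,"dz": -0.0347,"turn": 0,"hand": 0},
    {"dx": 0.003,"dy": -0.0325,"dz": -0.0347,"turn": 0,"hand": 0},
  ],
  grip_force=40,
)

```text
time: 1.35
eef_pos: [0.4655, -0.0322, 0.161]
eef_rot: [2.156, 1.57, -0.592]
contact_force: [1.1, -0.2, -0.4]
finger_gap: 0.0002
```

>>> play_rows(
  series=[
    {"dx": 0,"dy": 0,"dz": 0,"turn": 0,"hand": 0},
    {"dx": 0,"dy": 0,"dz": 0,"turn": 0,"hand": 0},
    {"dx": 0,"dy": 0,"dz": 0,"turn": 0,"hand": 0},
  ],
)

```text
time: 1.65
eef_pos: [0.4645, -0.0349, 0.161]
eef_rot: [0.132, 1.57, -2.616]
contact_force: [0.1, -0.7, 0.5]
finger_gap: 0.0003
```

```bash
python3 t.py 0.4646 -0.0335 0.07; python3 - <<'E'
from h import *
W=optics.camera_info('wrist');p,d=optics.camera('wrist');np.savez('pics/w1.npz',p=p,d=d,**{k:np.array(v) for k,v in W.items()})
b=p[:,:,::-1].copy()
for X,c in(((.4646,-.0335,.06),(0,0,255)),((.4977,.0235,.048),(0,255,0)),((.533,.084,.0),(255,0,0))):
    q=proj(W,X)[0];print(q)
    if abs(q).max()<2000: cv2.drawMarker(b,tuple(int(x) for x in q),c,0,14,1)
cv2.imwrite('pics/w1.png',b)
E
```

```text
t 1.65 p [ 0.4645 -0.0349  0.161 ] F [ 0.1 -0.7  0.5] j [-0.07  0.08 -0.42  1.07 -0.    2.67] gap 0.0
[[-0.001  0.383 -0.924]
 [-0.    -0.924 -0.383]
 [-1.     0.     0.001]]
tool shift [ 0.091  -0.0013 -0.0007]
[313.48447636 191.24105205]
[269.36305625 131.78940647]
[232.04326039  72.87897677]
```

View pics/w1.png

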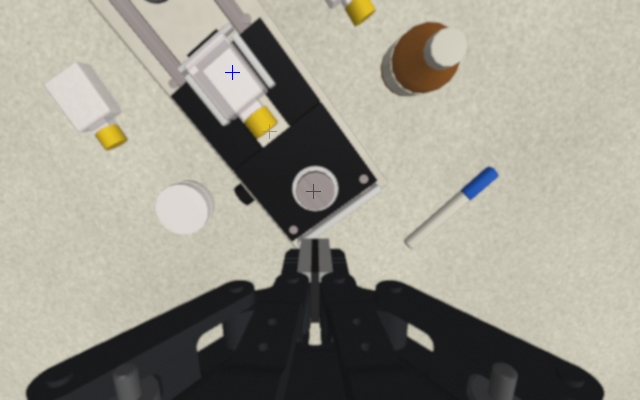

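The button top sits at about (316,189), within 3 px of the predicted mark. The flask cap is at (262,122) and the plate's edges are clear. One refinement of direction and centre from this view.

```bash
python3 - <<'E'
from h import *
from bench import bot
W=np.load('pics/w1.npz');p=W['p']
g=cv2.cvtColor(p,cv2.COLOR_RGB2GRAY)
c=cv2.HoughCircles(cv2.medianBlur(g[150:230,270:365],3),cv2.HOUGH_GRADIENT,1,60,param1=80,param2=12,minRadius=14,maxRadius=26)
c=c[0,0]+[270,150,0];print("circle",c,plane(W,[c[:2]],.06),"exp r",W['fx']*.018/(proj and 0.277))
pts=plane(W,[(172,96),(295,241),(262,20),(376,183)],.048);print(pts.round(4))
for a,b in((1,0),(3,2)): e=pts[a]-pts[b];print("dir deg",np.degrees(np.arctan2(-e[1],-e[0])))
print("width",np.linalg.norm(pts[1]-pts[3]))
d=W['d'];P=cloud(W,d);print("button top z",np.nanmedian(P[184:195,310:321,2]),"plate z",np.nanmedian(P[150:160,300:320,2]))
B=plane(W,[c[:2]],.06)[0]
E
```

```text
circle [314.5        187.5         22.70000076] [[ 0.46818425 -0.03301346  0.06      ]] exp r 20.332243253092116
[[ 0.4939  0.1138  0.048 ]
 [ 0.4078 -0.0371  0.048 ]
 [ 0.5808  0.061   0.048 ]
 [ 0.492  -0.0861  0.048 ]]
dir deg 60.30847618872103
dir deg 58.88306024646028
width 0.09737975951876784
button top z 0.059945658738516594 plate z 0.04785965263518577
```

Direction is about 59.6°, the button about (0.466, -0.033) with its top at 0.060. Going down to just above it.

>>> play_rows(
  series=[
    {"dx": 0.03,"dy": -0.001,"dz": -0.002,"turn": 0,"hand": 0},
    {"dx": 0.03,"dy": 0,"dz": 0,"turn": 0,"hand": 0},
    {"dx": 0.025,"dy": 0,"dz": 0,"turn": 0,"hand": 0},
    {"dx": 0.01,"dy": 0,"dz": 0,"turn": 0,"hand": 0},
    {"dx": 0,"dy": 0,"dz": 0,"turn": 0,"hand": 0},
    {"dx": 0,"dy": 0,"dz": 0,"turn": 0,"hand": 0},
  ],
)

```text
time: 2.3
eef_pos: [0.4671, -0.0332, 0.067]
eef_rot: [2.643, 1.57, -0.106]
contact_force: [0.7, -0.3, -0.8]
finger_gap: 0.0001
```

>>> play_rows(
  series=[
    {"dx": 0.002,"dy": 0,"dz": 0,"turn": 0,"hand": 0},
    {"dx": 0.002,"dy": 0,"dz": 0,"turn": 0,"hand": 0},
    {"dx": 0.002,"dy": 0,"dz": 0,"turn": 0,"hand": 0},
    {"dx": 0.002,"dy": 0,"dz": 0,"turn": 0,"hand": 0},
    {"dx": 0.002,"dy": 0,"dz": 0,"turn": 0,"hand": 0},
    {"dx": 0,"dy": 0,"dz": 0,"turn": 0,"hand": 0},
    {"dx": 0,"dy": 0,"dz": 0,"turn": 0,"hand": 0},
  ],
)

```text
time: 3.0
eef_pos: [0.4665, -0.0324, 0.056]
eef_rot: [-0.54, 1.571, 2.996]
contact_force: [-0.2, -0.5, 0.2]
finger_gap: -0.0002
```

```bash
python3 t.py 0.466 -0.033 0.052
```

```text
t 3.0 p [ 0.4665 -0.0324  0.056 ] F [-0.2 -0.5  0.2] j [-0.07  0.18 -0.57  0.83  0.    2.68] gap -0.0
[[-0.     0.384 -0.923]
 [ 0.    -0.923 -0.384]
 [-1.    -0.     0.   ]]
tool shift [0.004  0.0004 0.0007]
```

No force yet at 0.056, though the button top should be at 0.060. I'll go on in 1 mm steps and watch the force.

>>> play_rows(
  series=[
    {"dx": 0.001,"dy": 0,"dz": 0,"turn": 0,"hand": 0},
    {"dx": 0.001,"dy": 0,"dz": 0,"turn": 0,"hand": 0},
    {"dx": 0,"dy": 0,"dz": 0,"turn": 0,"hand": 0},
  ],
)

```text
time: 3.3
eef_pos: [0.4665, -0.0325, 0.054]
eef_rot: [-0.671, 1.571, 2.864]
contact_force: [0.1, -0.6, 0.1]
finger_gap: -0.0004
```

```bash
python3 - <<'E'
from h import *
W=optics.camera_info('wrist');p,d=optics.camera('wrist');q,_=optics.camera('side')
cv2.imwrite('pics/w2.png',np.vstack([cv2.resize(p[130:330,160:480,::-1],None,fx=1.5,fy=1.5),cv2.resize(q[170:270,300:460,::-1],None,fx=3,fy=3)]))
E
```

```text
(no output)
```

View pics/w2.png

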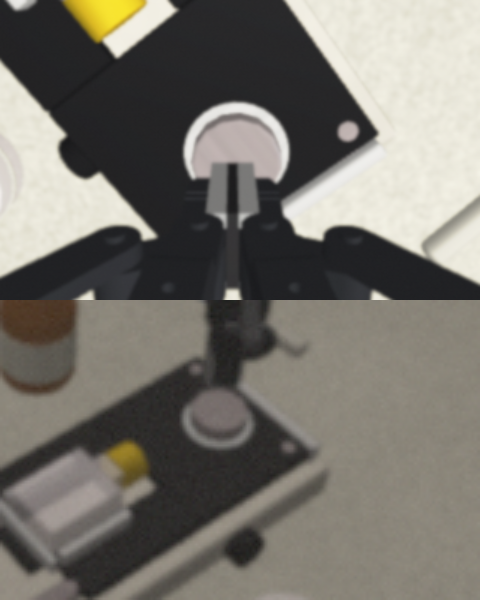

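The fingertip looks as if it sits over or behind the button's near edge: wrist (315,240), side about (372,197), with the button in front. I'll project the TCP into both views to settle it.

```bash
python3 - <<'E'
from h import *
from bench import bot
s=bot.sense();p=np.array(s['eef_pos']);W=optics.camera_info('wrist');S=optics.camera_info('side')
pic,d=optics.camera('wrist');q,ds=optics.camera('side')
print("tcp",p,"wrist px",proj(W,p),"side px",proj(S,p),"scene",proj(optics.camera_info('scene'),p))
for z in(.05,.06,.07,.08): print(z,"side px at tcp xy",proj(S,[p[0],p[1],z])[0].round(1), "wrist px of tcp xy",proj(W,[p[0],p[1],z])[0].round(1))
g=cv2.cvtColor(pic,cv2.COLOR_RGB2HSV)
P=cloud(W,d)
for v in range(190,262,6): print(v,pic[v,310],P[v,310].round(4),P[v,322].round(4))
P=cloud(S,ds)
print('side')
for v in range(180,222,3): print(v,q[v,373],P[v,373].round(4))
E
```

```text
tcp [ 0.46650816 -0.03246648  0.05406122] wrist px [[314.90934682 231.77120995]] side px [[371.4587526  208.86540102]] scene [[285.89062691 185.43024053]]
0.05 side px at tcp xy [371.2 210.3] wrist px of tcp xy [314.9 229.4]
0.06 side px at tcp xy [371.8 206.7] wrist px of tcp xy [314.9 235.4]
0.07 side px at tcp xy [372.4 203.1] wrist px of tcp xy [314.9 242.1]
0.08 side px at tcp xy [373.  199.3] wrist px of tcp xy [314.9 249.6]
190 [37 37 39] [ 0.4878 -0.0204  0.0475] [ 0.4906 -0.0271  0.0477]
196 [39 38 40] [ 0.4843 -0.0218  0.0474] [ 0.4871 -0.0286  0.0473]
202 [233 232 229] [ 0.4815 -0.023   0.0502] [ 0.484  -0.0298  0.0488]
208 [117 109 108] [ 0.4796 -0.0239  0.0557] [ 0.4824 -0.0303  0.0559]
214 [191 178 176] [ 0.4774 -0.0249  0.0595] [ 0.4801 -0.0312  0.0596]
220 [189 177 175] [ 0.4742 -0.0262  0.0602] [ 0.4768 -0.0326  0.0597]
226 [186 174 171] [ 0.4708 -0.0276  0.0599] [ 0.4733 -0.0341  0.0596]
232 [186 174 172] [ 0.4671 -0.0291  0.0592] [ 0.4702 -0.0354  0.0603]
238 [152 146 144] [ 0.476  -0.026   0.0916] [ 0.4782 -0.0312  0.0918]
244 [111 111 109] [ 0.4763 -0.026   0.0994] [ 0.4783 -0.031   0.0993]
250 [109 108 107] [ 0.4759 -0.0262  0.105 ] [ 0.4783 -0.0308  0.1061]
256 [108 108 107] [ 0.4761 -0.0262  0.1114] [ 0.4784 -0.0307  0.1123]
side
180 [42 38 41] [ 0.469  -0.0175  0.1414]
183 [42 39 40] [0.4631 0.0098 0.1613]
186 [38 37 36] [0.4616 0.0136 0.1585]
189 [38 38 37] [0.4614 0.0109 0.1492]
192 [38 38 34] [ 0.466  -0.0184  0.1126]
195 [42 42 43] [ 0.4648 -0.0166  0.1072]
198 [51 51 49] [ 0.4647 -0.0202  0.0962]
201 [116 106 104] [ 0.4688 -0.048   0.0592]
204 [118 110 108] [ 0.4664 -0.0399  0.06  ]
207 [120 111 107] [ 0.4643 -0.0329  0.0598]
210 [118 110 106] [ 0.462  -0.0247  0.0608]
213 [99 88 89] [ 0.4601 -0.0194  0.0588]
216 [91 87 85] [ 0.4591 -0.0189  0.0515]
219 [89 88 87] [ 0.4576 -0.0155  0.0474]
```

Depth and both views show the fingertips actually at z ≈ 0.09, about 35 mm above the reported TCP. That explains the zero force: the finger is still about 30 mm above the button. The lateral position is consistent, so I trust force and vision over the TCP height and go down gradually.

>>> play_rows(
  series=[
    {"dx": 0.005,"dy": 0,"dz": 0,"turn": 0,"hand": 0},
    {"dx": 0.005,"dy": 0,"dz": 0,"turn": 0,"hand": 0},
    {"dx": 0.005,"dy": 0,"dz": 0,"turn": 0,"hand": 0},
    {"dx": 0.003,"dy": 0,"dz": 0,"turn": 0,"hand": 0},
    {"dx": 0,"dy": 0,"dz": 0,"turn": 0,"hand": 0},
    {"dx": 0,"dy": 0,"dz": 0,"turn": 0,"hand": 0},
  ],
)

```text
time: 4.1
eef_pos: [0.4665, -0.0324, 0.036]
eef_rot: [-0.563, 1.57, 2.973]
contact_force: [0.3, -0.4, -0.1]
finger_gap: -0.0002
```

```bash
python3 t.py; python3 - <<'E'
from h import *
W=optics.camera_info('wrist');p,d=optics.camera('wrist');q,_=optics.camera('side');P=cloud(W,d)
for v in range(226,250,2): print(v,p[v,310],P[v,310].round(4))
cv2.imwrite('pics/w3.png',np.vstack([cv2.resize(p[130:330,160:480,::-1],None,fx=1.5,fy=1.5),cv2.resize(q[170:270,300:460,::-1],None,fx=3,fy=3)]))
E
```

```text
t 4.1 p [ 0.4665 -0.0324  0.036 ] F [ 0.3 -0.4 -0.1] j [-0.07  0.2  -0.59  0.78  0.    2.68] gap -0.0
[[-0.     0.384 -0.923]
 [ 0.    -0.923 -0.384]
 [-1.    -0.     0.   ]]
226 [185 173 171] [ 0.4768 -0.0254  0.0597]
228 [186 173 171] [ 0.4762 -0.0256  0.0609]
230 [186 173 171] [ 0.4748 -0.0262  0.0598]
232 [185 173 170] [ 0.4735 -0.0267  0.0589]
234 [184 172 170] [ 0.4724 -0.0272  0.0589]
236 [182 170 168] [ 0.472  -0.0274  0.0605]
238 [146 139 137] [ 0.4762 -0.0258  0.0744]
240 [110 110 108] [ 0.4761 -0.0259  0.0763]
242 [109 108 107] [ 0.4764 -0.0258  0.0797]
244 [108 108 107] [ 0.476  -0.026   0.0809]
246 [108 107 106] [ 0.4761 -0.0261  0.0832]
248 [107 106 105] [ 0.4765 -0.0259  0.0864]
```

View pics/w3.png

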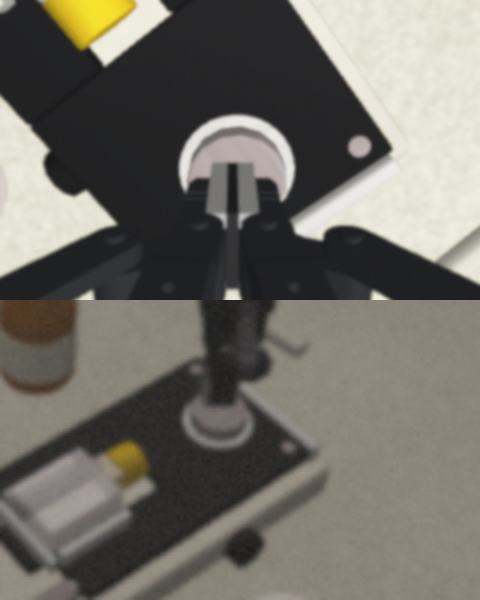

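The tip is now at z ≈ 0.073, about 13 mm above the button and centred on it in both views. Descending to contact.

>>> play_rows(
  series=[
    {"dx": 0.004,"dy": 0,"dz": 0,"turn": 0,"hand": 0},
    {"dx": 0.004,"dy": 0,"dz": 0,"turn": 0,"hand": 0},
    {"dx": 0.002,"dy": 0,"dz": 0,"turn": 0,"hand": 0},
    {"dx": 0.002,"dy": 0,"dz": 0,"turn": 0,"hand": 0},
    {"dx": 0,"dy": 0,"dz": 0,"turn": 0,"hand": 0},
  ],
)

```text
time: 4.7
eef_pos: [0.4663, -0.0324, 0.024]
eef_rot: [-0.468, 1.57, 3.067]
contact_force: [-2.0, 0.5, 5.9]
finger_gap: 0.0002
```

>>> play_rows(
  series=[
    {"dx": 0.001,"dy": 0,"dz": 0,"turn": 0,"hand": 0},
    {"dx": 0.001,"dy": 0,"dz": 0,"turn": 0,"hand": 0},
    {"dx": 0,"dy": 0,"dz": 0,"turn": 0,"hand": 0},
  ],
)

```text
time: 5.0
eef_pos: [0.4663, -0.0324, 0.0223]
eef_rot: [-0.634, 1.57, 2.901]
contact_force: [-1.9, 0.1, 4.8]
finger_gap: -0.0
```

>>> play_rows(
  series=[
    {"dx": 0.001,"dy": 0,"dz": 0,"turn": 0,"hand": 0},
    {"dx": 0.001,"dy": 0,"dz": 0,"turn": 0,"hand": 0},
    {"dx": 0,"dy": 0,"dz": 0,"turn": 0,"hand": 0},
  ],
)

```text
time: 5.3
eef_pos: [0.4663, -0.0324, 0.0203]
eef_rot: [-0.615, 1.57, 2.921]
contact_force: [-2.7, -0.0, 6.6]
finger_gap: -0.0001
```

Contact came at TCP z ≈ 0.0245 with about 5 N, as the spring says. Pressing on to about 8 mm.

>>> play_rows(
  series=[
    {"dx": 0.001,"dy": 0,"dz": 0,"turn": 0,"hand": 0},
    {"dx": 0.001,"dy": 0,"dz": 0,"turn": 0,"hand": 0},
    {"dx": 0.001,"dy": 0,"dz": 0,"turn": 0,"hand": 0},
    {"dx": 0.001,"dy": 0,"dz": 0,"turn": 0,"hand": 0},
    {"dx": 0,"dy": 0,"dz": 0,"turn": 0,"hand": 0},
  ],
)

```text
time: 5.8
eef_pos: [0.4664, -0.0324, 0.0164]
eef_rot: [-0.97, 1.571, 2.566]
contact_force: [-2.9, -0.0, 7.6]
finger_gap: -0.0003
```

```bash
python3 t.py 0.4774 -0.0139 0.0165; python3 -c "
import numpy as np;a=np.radians(59.6);d=np.array([np.cos(a),np.sin(a)]);print(d,'per 10mm tool y,z',.01*(.384*d[0]-.923*d[1]),.01*(-.923*d[0]-.384*d[1]))"
```

```text
t 5.8 p [ 0.4664 -0.0324  0.0164] F [-2.9 -0.   7.6] j [-0.07  0.23 -0.61  0.73  0.    2.68] gap -0.0
[[-0.     0.384 -0.923]
 [ 0.    -0.923 -0.384]
 [-1.    -0.     0.   ]]
tool shift [-0.0001 -0.0129 -0.0173]
[0.50603376 0.86251367] per 10mm tool y,z -0.006017831512557719 -0.00798274413259421
```

Button about 8 mm down at 7.6 N. I'll try a 12 mm slide first and check that the carriage follows, using the cap seen in the side camera.

```bash
cat > cap.py <<'E'
from h import *
u=np.array([.506,.8625])
for n,(u0,u1,v0,v1) in(("side",(230,365,205,265)),("scene",(305,385,172,200))):
    i=optics.camera_info(n);p,d=optics.camera(n);h=cv2.cvtColor(p,cv2.COLOR_RGB2HSV)
    m=cv2.inRange(h,(18,120,80),(35,255,255));M=np.zeros_like(m);M[v0:v1,u0:u1]=m[v0:v1,u0:u1]
    v,w=np.nonzero(M);X=plane(i,[(w.mean(),v.mean())],.06)[0]
    print(n,"cap px",w.mean().round(1),v.mean().round(1),len(v),"along-stage",(X[:2]@u).round(4),"across",(X[0]*u[1]-X[1]*u[0]).round(4))
E
python3 cap.py
```

```text
side cap px 328.8 218.7 156 along-stage 0.2902 across 0.4436
scene cap px 325.0 181.1 105 along-stage 0.299 across 0.4023
```

>>> play_rows(
  series=[
    {"dx": 0,"dy": -0.0018,"dz": -0.0024,"turn": 0,"hand": 0},
    {"dx": 0,"dy": -0.0018,"dz": -0.0024,"turn": 0,"hand": 0},
    {"dx": 0,"dy": -0.0018,"dz": -0.0024,"turn": 0,"hand": 0},
    {"dx": 0,"dy": -0.0018,"dz": -0.0024,"turn": 0,"hand": 0},
    {"dx": 0,"dy": 0,"dz": 0,"turn": 0,"hand": 0},
  ],
)

```text
time: 6.4
eef_pos: [0.4727, -0.0216, 0.0165]
eef_rot: [-2.058, 1.57, 1.478]
contact_force: [-2.7, 1.2, 7.4]
finger_gap: 0.0003
```

```bash
python3 t.py|head -1; python3 cap.py
```

```text
t 6.4 p [ 0.4727 -0.0216  0.0165] F [-2.7  1.2  7.4] j [-0.05  0.23 -0.6   0.73  0.    2.7 ] gap 0.0
side cap px 324.7 221.3 164 along-stage 0.2998 across 0.4433
scene cap px 329.4 181.1 103 along-stage 0.3093 across 0.4013
```

The carriage follows (cap about 10 mm along for a 12 mm tip shift). I'll press slightly more and continue.

>>> play_rows(
  series=[
    {"dx": 0.001,"dy": 0,"dz": 0,"turn": 0,"hand": 0},
    {"dx": 0,"dy": -0.0018,"dz": -0.0024,"turn": 0,"hand": 0},
    {"dx": 0,"dy": -0.0018,"dz": -0.0024,"turn": 0,"hand": 0},
    {"dx": 0,"dy": -0.0018,"dz": -0.0024,"turn": 0,"hand": 0},
    {"dx": 0,"dy": -0.0018,"dz": -0.0024,"turn": 0,"hand": 0},
    {"dx": 0,"dy": -0.0018,"dz": -0.0024,"turn": 0,"hand": 0},
    {"dx": 0,"dy": -0.0018,"dz": -0.0024,"turn": 0,"hand": 0},
    {"dx": 0,"dy": -0.0018,"dz": -0.0024,"turn": 0,"hand": 0},
    {"dx": 0,"dy": -0.0018,"dz": -0.0024,"turn": 0,"hand": 0},
    {"dx": 0,"dy": -0.0018,"dz": -0.0024,"turn": 0,"hand": 0},
    {"dx": 0,"dy": -0.0018,"dz": -0.0024,"turn": 0,"hand": 0},
  ],
)

```text
time: 7.6
eef_pos: [0.4877, 0.0041, 0.0157]
eef_rot: [-1.616, 1.57, 1.919]
contact_force: [-3.7, 0.4, 10.3]
finger_gap: 0.0001
```

```bash
python3 t.py|head -1; python3 cap.py
```

```text
t 7.6 p [0.4877 0.0041 0.0157] F [-3.7  0.4 10.3] j [ 0.01  0.26 -0.57  0.74  0.    2.76] gap 0.0
side cap px 315.1 227.5 167 along-stage 0.3223 across 0.4422
scene cap px 339.3 181.8 103 along-stage 0.3329 across 0.4027
```

The tip has gone about 42 mm but the cap only about 33 mm, so the finger is slipping on the button. A look at where it stands on the button.

```bash
python3 - <<'E'
from h import *
from bench import bot
tcp=np.array(bot.sense()['eef_pos'])
W=optics.camera_info('wrist');S=optics.camera_info('side');p,d=optics.camera('wrist');q,_=optics.camera('side')
b=p[:,:,::-1].copy();c=q[:,:,::-1].copy()
u=np.array([.506,.8625])
for s,col in((.033,(0,255,0)),(.042,(0,0,255))):
    X=[.466+s*u[0],-.033+s*u[1],.051]
    th=np.linspace(0,6.28,40);ring=np.c_[X[0]+.018*np.cos(th),X[1]+.018*np.sin(th),0*th+.051]
    for i,im in((W,b),(S,c)): cv2.polylines(im,[proj(i,ring).astype(np.int32)],True,col,1)
cv2.imwrite('pics/w4.png',np.vstack([cv2.resize(b[130:330,160:480],None,fx=1.5,fy=1.5),cv2.resize(c[170:270,290:450],None,fx=3,fy=3)]))
E
```

```text
(no output)
```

View pics/w4.png

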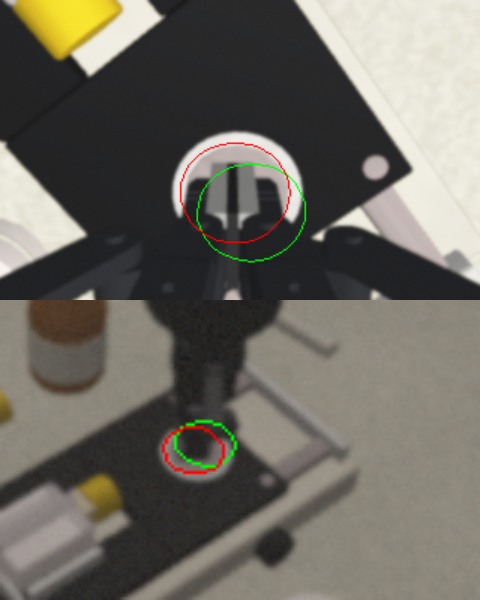

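The button ring at 42 mm travel (red) fits the white collar in both views, so there is little or no slip on the button. The cap estimate (33 mm) disagrees, so I'll measure the button-to-cap spacing before and now with the wrist camera.

```bash
python3 - <<'E'
from h import *
u=np.array([.506,.8625])
def meas(n,i,p,win):
    h=cv2.cvtColor(p,cv2.COLOR_RGB2HSV);m=cv2.inRange(h,(18,120,80),(35,255,255));M=np.zeros_like(m);a,b,c,e=win;M[c:e,a:b]=m[c:e,a:b]
    v,w=np.nonzero(M);X=plane(i,[(w.mean(),v.mean())],.062)[0];print(n,"cap px",w.mean(),v.mean(),len(v),X.round(4),"along",(X[:2]@u).round(4),'win px range',w.min(),w.max(),v.min(),v.max())
W=np.load('pics/w1.npz');meas('w1',W,W['p'],(235,290,95,150))
i=optics.camera_info('wrist');p,d=optics.camera('wrist');meas('now',i,p,(150,270,90,190))
for n in('side','scene'):
    z=np.load(f'pics/{n}0.npz');j=optics.camera_info(n);q,dd=optics.camera(n)
    win=(230,365,205,265) if n=='side' else (305,385,172,200)
    meas(n+'0',j,z['p'],win);meas(n+' now',j,q,win)
E
```

```text
w1 cap px 260.33779264214047 121.72073578595318 598 [0.5041 0.032  0.062 ] along 0.2827 win px range 244 276 106 138
now cap px 204.1129363449692 134.4955509924709 2922 [0.5259 0.0695 0.062 ] along 0.326 win px range 168 240 101 169
side0 cap px 328.125 218.54605263157896 152 [0.5302 0.0275 0.062 ] along 0.292 win px range 284 348 205 230
side now cap px 315.0769230769231 227.7869822485207 169 [0.5437 0.0565 0.062 ] along 0.3238 win px range 284 329 205 242
scene0 cap px 324.9809523809524 181.11428571428573 105 [0.501  0.0531 0.062 ] along 0.2994 win px range 312 358 172 188
scene now cap px 339.3398058252427 181.83495145631068 103 [0.5185 0.0821 0.062 ] along 0.3331 win px range 331 358 172 189
```

The side and scene cap masks were contaminated by the loose flasks' caps. The wrist view gives 43 mm of cap travel at 59.8°, so the carriage follows without slip. I'll continue the remaining ~77 mm.

>>> play_rows(
  series=[
    {"dx": 0,"dy": -0.0018,"dz": -0.0024,"turn": 0,"hand": 0},
    {"dx": 0,"dy": -0.0018,"dz": -0.0024,"turn": 0,"hand": 0},
    {"dx": 0,"dy": -0.0018,"dz": -0.0024,"turn": 0,"hand": 0},
    {"dx": 0,"dy": -0.0018,"dz": -0.0024,"turn": 0,"hand": 0},
    {"dx": 0,"dy": -0.0018,"dz": -0.0024,"turn": 0,"hand": 0},
    {"dx": 0,"dy": -0.0018,"dz": -0.0024,"turn": 0,"hand": 0},
    {"dx": 0,"dy": -0.0018,"dz": -0.0024,"turn": 0,"hand": 0},
    {"dx": 0,"dy": -0.0018,"dz": -0.0024,"turn": 0,"hand": 0},
    {"dx": 0,"dy": -0.0018,"dz": -0.0024,"turn": 0,"hand": 0},
    {"dx": 0,"dy": -0.0018,"dz": -0.0024,"turn": 0,"hand": 0},
    {"dx": 0,"dy": -0.0018,"dz": -0.0024,"turn": 0,"hand": 0},
    {"dx": 0,"dy": -0.0018,"dz": -0.0024,"turn": 0,"hand": 0},
  ],
)

```text
time: 9.15
eef_pos: [0.5059, 0.0352, 0.0158]
eef_rot: [-1.532, 1.57, 2.004]
contact_force: [-4.3, 0.9, 10.9]
finger_gap: 0.0002
```

>>> play_rows(
  series=[
    {"dx": 0,"dy": -0.0018,"dz": -0.0024,"turn": 0,"hand": 0},
    {"dx": 0,"dy": -0.0018,"dz": -0.0024,"turn": 0,"hand": 0},
    {"dx": 0,"dy": -0.0018,"dz": -0.0024,"turn": 0,"hand": 0},
    {"dx": 0,"dy": -0.0018,"dz": -0.0024,"turn": 0,"hand": 0},
    {"dx": 0,"dy": -0.0018,"dz": -0.0024,"turn": 0,"hand": 0},
    {"dx": 0,"dy": -0.0018,"dz": -0.0024,"turn": 0,"hand": 0},
    {"dx": 0,"dy": -0.0018,"dz": -0.0024,"turn": 0,"hand": 0},
    {"dx": 0,"dy": -0.0018,"dz": -0.0024,"turn": 0,"hand": 0},
    {"dx": 0,"dy": -0.0018,"dz": -0.0024,"turn": 0,"hand": 0},
    {"dx": 0,"dy": -0.0018,"dz": -0.0024,"turn": 0,"hand": 0},
  ],
)

```text
time: 10.15
eef_pos: [0.521, 0.0611, 0.0158]
eef_rot: [-1.416, 1.57, 2.12]
contact_force: [-4.6, 1.5, 10.0]
finger_gap: -0.0003
```

```bash
cat > w.py <<'E'
from h import *
from bench import bot
u=np.array([.506,.8625]);s=bot.sense();t=np.array(s['eef_pos'])
i=optics.camera_info('wrist');p,d=optics.camera('wrist');h=cv2.cvtColor(p,cv2.COLOR_RGB2HSV);m=cv2.inRange(h,(18,120,80),(35,255,255))
n,l,st,c=cv2.connectedComponentsWithStats(m)
for k in range(1,n):
    if st[k,4]>300: X=plane(i,[c[k]],.062)[0];print(st[k],X.round(4),"cap travel",(X[:2]@u-.2827).round(4))
print("tip travel",((t[:2]-[.4664,-.0324])@u).round(4),"tip",t.round(4),"F along",np.dot(s['contact_force'][:2],u).round(2),np.round(s['contact_force'],1),s['time'])
cv2.imwrite('pics/wl.png',p[:,:,::-1])
E
python3 w.py
```

```text
[ 484   81   58   48 1603] [0.6175 0.0147 0.062 ] cap travel 0.0424
[ 168  101   73   70 2928] [0.559  0.1261 0.062 ] cap travel 0.1089
[  72  270   50   42 1155] [0.4697 0.1518 0.062 ] cap travel 0.0859
tip travel 0.1083 tip [0.521  0.0611 0.0158] F along -1.02 [-4.6  1.5 10. ] 10.15
```

Cap travel is 109 mm and tip travel 108 mm. The last ~12 mm goes at half speed, watching for the stop.

>>> play_rows(
  series=[
    {"dx": 0,"dy": -0.0009,"dz": -0.0012,"turn": 0,"hand": 0},
    {"dx": 0,"dy": -0.0009,"dz": -0.0012,"turn": 0,"hand": 0},
    {"dx": 0,"dy": -0.0009,"dz": -0.0012,"turn": 0,"hand": 0},
    {"dx": 0,"dy": -0.0009,"dz": -0.0012,"turn": 0,"hand": 0},
    {"dx": 0,"dy": -0.0009,"dz": -0.0012,"turn": 0,"hand": 0},
    {"dx": 0,"dy": -0.0009,"dz": -0.0012,"turn": 0,"hand": 0},
    {"dx": 0,"dy": -0.0009,"dz": -0.0012,"turn": 0,"hand": 0},
  ],
)

```text
time: 10.9
eef_pos: [0.5264, 0.0702, 0.0158]
eef_rot: [-1.505, 1.569, 2.031]
contact_force: [-5.4, 1.7, 9.9]
finger_gap: 0.0004
```

>>> play_rows(
  series=[
    {"dx": 0,"dy": -0.0006,"dz": -0.0008,"turn": 0,"hand": 0},
    {"dx": 0,"dy": -0.0006,"dz": -0.0008,"turn": 0,"hand": 0},
    {"dx": 0,"dy": -0.0006,"dz": -0.0008,"turn": 0,"hand": 0},
  ],
)

```text
time: 11.2
eef_pos: [0.5268, 0.071, 0.0157]
eef_rot: [0.468, 1.567, -2.28]
contact_force: [-8.6, -5.8, 15.5]
finger_gap: -0.0002
```

```bash
python3 w.py
```

```text
[ 168  101   74   70 2951] [0.5648 0.1359 0.062 ] cap travel 0.1203
[ 494  100   57   45 1527] [0.6189 0.0171 0.062 ] cap travel 0.0452
[  86  283   48   43 1118] [0.4711 0.1542 0.062 ] cap travel 0.0887
tip travel 0.1197 tip [0.5268 0.071  0.0157] F along -9.39 [-8.6 -5.8 15.5] 11.2
```

The stop is reached: the along-force jumped to -9.4 N and cap travel is 120 mm. I'm now letting the button up by lifting straight off.

>>> play_rows(
  series=[
    {"dx": -0.002,"dy": 0,"dz": 0,"turn": 0,"hand": 0},
    {"dx": -0.002,"dy": 0,"dz": 0,"turn": 0,"hand": 0},
    {"dx": -0.002,"dy": 0,"dz": 0,"turn": 0,"hand": 0},
    {"dx": -0.002,"dy": 0,"dz": 0,"turn": 0,"hand": 0},
    {"dx": -0.003,"dy": 0,"dz": 0,"turn": 0,"hand": 0},
    {"dx": -0.005,"dy": 0,"dz": 0,"turn": 0,"hand": 0},
    {"dx": -0.01,"dy": 0,"dz": 0,"turn": 0,"hand": 0},
    {"dx": -0.02,"dy": 0,"dz": 0,"turn": 0,"hand": 0},
    {"dx": -0.03,"dy": 0,"dz": 0,"turn": 0,"hand": 0},
    {"dx": -0.03,"dy": 0,"dz": 0,"turn": 0,"hand": 0},
    {"dx": -0.02,"dy": 0,"dz": 0,"turn": 0,"hand": 0},
    {"dx": 0,"dy": 0,"dz": 0,"turn": 0,"hand": 0},
  ],
)

```text
time: 12.45
eef_pos: [0.5312, 0.0727, 0.145]
eef_rot: [2.931, 1.564, 0.183]
contact_force: [0.5, 0.3, 0.3]
finger_gap: 0.0003
```

```bash
python3 w.py; python3 - <<'E'
from h import *
i=optics.camera_info('wrist');p,d=optics.camera('wrist');P=cloud(i,d)
b=p[:,:,::-1].copy();u=np.array([.506,.8625])
B=np.array([.466,-.033])+.12*u;q=proj(i,[*B,.06])[0].astype(int);print(q,"button z",np.nanmedian(P[q[1]-5:q[1]+5,q[0]-5:q[0]+5,2]))
s,_=optics.camera('side')
cv2.imwrite('pics/end.png',np.vstack([cv2.resize(b,(480,300)),cv2.resize(s[170:330,200:456,::-1],(480,300))]))
E
```

```text
[421 113  29  26 438] [0.624  0.0052 0.062 ] cap travel 0.0376
[243 116  34  34 653] [0.5644 0.1354 0.062 ] cap travel 0.1197
[174 226  27  24 372] [0.4532 0.1632 0.062 ] cap travel 0.0874
tip travel 0.1235 tip [0.5312 0.0727 0.145 ] F along 0.49 [0.5 0.3 0.3] 12.45
[315 201] button z 0.059901837380561235
```

View pics/end.png

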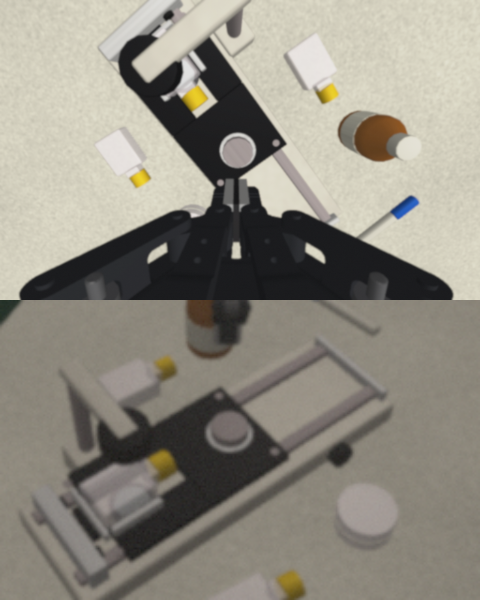

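The picture shows the carriage home at the end stop with the flask under the lamp, and the button up (z 0.0599). The cap is at 119.7 mm of travel, the arm is clear, and the bystanders are in place. Handing in.

```bash
python3 -c "
from bench import finish_job
print(finish_job())"
```

```text
the job is handed in; nothing more can be done
None
```

I pressed the lock button down about 8 mm with the shut fingertips. Keeping it pressed, I slid the carriage slowly along to the end stop, then lifted straight up so the button could spring back. The job is handed in at about 12.6 s.

**Last checks:**
- **Travel:** the flask's cap had moved 120 mm. At the stop, the force along the slide rose to about 9 N.
- **Button:** its top is back at 59.9 mm, which is fully up.
- **Robot:** the force reads about zero and the fingers are well clear of everything.
- **Bystanders:** the loose flasks, bottle, dishes and marker look to be where they were. I judged this by eye and did not measure it.
- **Lock:** I did not push the carriage back to test it. That it is locked rests on the button being fully up and the carriage being at the stop.

**Checks that disagreed:**
- **Fingertip height:** the real tips are about 36 mm above the reported TCP height, so I found the button by picture and force instead.
- **Mid-slide travel:** the side and scene cameras showed 33 mm when the tip had gone 42 mm. Caps of the loose flasks had got into the colour mask. The wrist camera showed 43 mm, so the finger had not slipped.
- **After lifting:** the tip ended about 3 to 4 mm further along than at the stop. I put that down to the arm springing free of the push and did not look into it further.

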